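# Slide the funnel board home and bolt it

### The arm

A 7-joint arm with a two-finger parallel gripper is mounted at the origin on the work surface. World frame = base frame: x ahead of the robot, y to its left, z up, the work surface at z = 0. Lengths are in m, angles in rad, forces in N, time in s.
With the tool pointing down it reaches from about 0.4 to 0.85 m from the base axis. Payload 6.9 kg.
Tool frame: the origin (TCP) lies midway between the tips of the shut fingers; the grasp point (between the pads) lies 19 mm behind it; z points along the fingers, y is the direction in which the jaws open and shut (so a half turn about z gives the same grasp; the last joint's range is limited). The gripper opens to 85 mm and grips with 20 to 120 N. Pads are 22 mm wide; open, the fingers measure 114 mm over their backs; the gripper's body (76 mm by 85 mm) begins 54 mm behind the grasp point. The pads swing forward as they close: fully open they stand 13 mm farther back than shut.
Start: joints at [1.288, 0.507, -0.238, 1.5, 0.126, 1.149, -0.155], TCP at [0.237, -0.578, 0.231] pointing down, gripper open.
Joint ranges: [-3.08, 3.08], [-0.24, 2.05], [-1.43, 1.35], [0, 2.5], [-1.52, 4.66], [0.17, 1.96], [-2.89, 2.89]. Speed limits (rad/s): [2.39, 2.39, 3.14, 3.14, 3.14, 3.14, 3.14].

### API

Orientations are given as a rotation vector (axis times angle).
In Python, from cell import * gives the robot as it stands.
- The arm moves only by the shell command python3 -m creep 'ROWS'. ROWS is JSON, one flat list of numbers, 5 for each row, row after row: the opening, from -1 (shut) to 1 (fully open), so that 0 is half open, then the shift along the tool's x, y, z scaled (see below), then the turn about the tool's z scaled (see below). In form: [fingers, dx, dy, dz, twist, fingers, dx, dy, dz, twist, ...]. A call has 1 to 20 rows; each row shifts and turns the commanded pose from where the row before left it, along the tool's axes as they then stand; what a row does not reach is not made up. The controller multiplies each number of a shift by 0.04 m and each number of a turn by 0.08 rad. A row lasts 1/10 s, in which the tool goes at most 50 mm and 8.59 degrees, less where a joint would pass 70% of its speed; a pose out of reach is approached as far as the arm can. A call with a number of a shift or a turn outside -1 to 1 is refused whole. A call with a gripper value outside its range is refused whole. The fingers move at their own pace and stop on an object; the grip force is fixed at half the most. Time passes only in rows, so rows that do not move let the fingers close. It gives the time, the measured TCP pose, the force and the opening at its end, in the units of the state.
- observe(): the state, without advancing time (a new reading comes with each control period).
- camera(name): name is "side" or "top" or "wrist"; returns a dict with "color" (480x640x3 uint8, red, green, blue), "intrinsics" (3x3 intrinsics, pixels), "dist_coeffs" ([k1, k2, p1, p2, k3] as OpenCV has them; the pictures are not rectified), "pose" (4x4, takes a point from camera to world coordinates); the wrist camera has in their place "T_tool_cam" (4x4, takes a point from camera to tool coordinates, whose origin is the TCP and whose axes are the flange's). Camera axes: x right, y up, looking along -z (the intrinsics and any distortion apply to the point x, -y, -z); pixel columns grow to the right and rows downward; lengths in m; the calibration is good to about 2 mm. A picture is of the moment at which its call begins: read the wrist's pose just before it. There is no depth.
- sign_off(): hands the job in, once; it reports no verdict.
Trained networks look in a picture, given as the dict that the camera call returned (one of the last four; its "shot" number tells which), for a name from the list of things; names that differ only in an ending like _2 or _b are one class to them, and where a whole thing is asked for, a point or a joint stands for the part that bears it (a point fixed in the world has none). Each returns a list of dicts, best first, with "score" (0 to 1); they miss things now and then, are a little off and sometimes report something else, mostly with a low value. They report only what shows in the picture. A call takes as long as a camera call. They do not tell look-alikes from the thing itself.
- find_in(name, picture): "bbox" ([centre column, centre row, width, height] as shares, 0 to 1, of the picture: columns of its width, rows of its height, round what is visible of it).
- trace(name, picture): "mask" (480x640 bool, what is visible of it) and "bbox" ([centre column, centre row, width, height] as shares, 0 to 1, of the picture: columns of its width, rows of its height, round what is visible of it).
- pinpoint(name, picture): "at" ([row, column] as shares, 0 to 1, of the picture: columns of its width, rows of its height: a listed point, or the origin of a listed thing).
The state is a dict: "time": time; "joint_pos": joint angles; "qd": joint speeds; "effort": joint torques, N m; "tcp_pos": TCP position; "orientation": TCP orientation; "force": force on the tool from outside, world axes, zero at the start; "torque": the same for the moment, N m; "gripper_width": finger opening in m.
Only numpy, scipy, OpenCV 4.12 (cv2) and the standard library are available. Lean on these libraries where they do the work, as an engineer would, in place of code of your own. Each camera call takes 0.05 s, during which the arm holds its last target. There are 200 camera calls.

### The job

On the wooden filling stand, push the funnel board along its rails with a fingertip, towards the end stop that closes the rails at one end, until you feel it drop into its notches over the cup. Then push the small bolt by its knob all the way across so that it covers the board's edge, and take the hand away. Push only: do not lift the board off its rails, and leave the bottles and other things where they stand.

Things in the scene. Friction and masses are not known exactly. Their poses are not given: they have to be found in the camera images.
- stand: Fixed wooden filling stand; base plate 170 (x) x 440 (y) x 12 mm on the table; origin at the centre of its underside. Two rails run along its y axis, tops 100 mm up, y = -220 to +220 mm, each 26 to 56 mm from the middle line. Aluminium cheeks outside them (to 62.5 mm, top 112 mm up) guide the board with 1.5 mm play. The +y end is open, the -y end has a stop.
- rail_stop (a point): Top middle of the wooden end stop, a cross bar 12 mm thick that closes the rails at their -y end (stand y = -214 mm), rising 18 mm above the rails (top 118 mm above the table). The board is pushed towards it but reaches its notches 63 mm before touching it.
- bolt_guide (a point): Top middle of the aluminium block that carries the bolt, on the stand's -x side: x = -62 to -128 mm, y = -50 to 0 mm in the stand's frame, top 116.5 mm above the table. Two strips beside the bolt rise to 126.5 mm.
- board: Loose wooden board 110 (x) x 170 (y) x 12 mm, 0.3 to 0.5 kg, on 8 mm feet, axes parallel to the stand's. Origin: its centre at foot sole level, 100 mm above the table while sliding, 94 mm once dropped in. Wooden top 20 mm above the origin. An upright batten, 12 mm thick and 26 mm tall, stands along its +y edge. A fixed clear funnel 72 mm wide, 45 mm tall is at y = -25 mm. Sliding takes 1.4 to 4 N.
- board_push (a point): Place to push: middle of the board's flat +y end face (board edge and batten flush), at the level of the wooden top, 20 mm above the board's origin. The face reaches 12 mm below and 26 mm above this point and 55 mm to each side. Push it along the stand's -y. Same axes as the board.
- home (a point): Fixed point of the stand where the board's origin lies once dropped in: stand x = 0, y = -60 mm, 94 mm above the table. Only here (+-3 mm along y) do four notches, 18 mm long and 6 mm deep, take the board's four 12 mm feet at once. The board starts 60 to 150 mm to the +y side of it.
- bolt (a joint): Slide of the bolt along the stand's +x, m: 0 = fully back, 0.045 = fully across, at its stop. Starts at 0 to 0.008, stays where left, takes about 1.5 N. The steel bar, 20 mm wide and 10 mm thick, passes 2.5 mm above the top of a dropped-in board; an undropped board blocks it.
- bolt_knob (a point): Centre of the top of the bolt's upright black knob, a round post 14 mm in diameter, 36 mm tall, standing on the bolt bar (bar top 126.5 mm, knob top 162.5 mm above the table). Push it along the stand's +x. At joint 0 it is at stand x = -118 mm, y = -25 mm; the bar reaches 12 mm behind it and 50 mm ahead.
- cup: Clear loose cup, 68 mm wide, 62 mm tall, on the stand's base, under where the funnel ends up; leave it. Origin at the centre of its underside.
- tape: Roll of paper tape lying flat on the table in front of the stand, 90 mm wide, 24 mm tall; leave it. Origin at the centre of its underside.
- bottle_a: Clear bottle with paper label, 64 mm wide, 200 mm tall, standing behind the stand; leave it. Origin under its centre.
- bottle_b: Clear bottle without label, 64 mm wide, 200 mm tall, standing behind the stand; leave it. Origin under its centre.
- glue: White glue stick standing in front of the stand, 30 mm wide, 85 mm tall; leave it. Origin under its centre.
- funnel: Spare clear funnel standing mouth down behind the stand, 80 mm wide, 72 mm tall; leave it. Origin under its centre.
- pencup: Grey pen cup with pens to the right, 76 mm wide, about 155 mm tall; leave it. Origin under its centre.
There are look-alikes about, which are no part of the job. There is more than one size of the board; the one meant has the size given above.

How it is judged:
On the way, in this order (a step that is already met when the one before it is completed fails the run):
1. the board has dropped into its notches (z of board in the frame of stand below 0.0965 m and angle between board's own z axis and vertical below 0.03 rad and y of board in the frame of stand between -0.067 and -0.053 m and value of joint bolt below 0.02 m), for 0.1 s.
2. the bolt is pushed across over the board (z of board in the frame of stand below 0.0965 m and angle between board's own z axis and vertical below 0.03 rad and y of board in the frame of stand between -0.067 and -0.053 m and value of joint bolt above 0.036 m), for 0.2 s.
At the end, for the whole second after the job is handed in: The board lies level at rest in its notches (origin no higher than 96.5 mm, within 7 mm of home along the rails, tilt under 0.03 rad) and the bolt is pushed across by more than 36 mm of its 45 mm (all of step 2 and linear speed of board below 0.01 m/s); the robot touches nothing.
It fails at once if the board is lifted off its rails or tipped up (z of board in the frame of stand above 0.112 m or angle between board's own z axis and vertical above 0.15 rad).
It fails at once if a bottle, the cup, tape roll, glue stick, spare funnel or pen cup is moved more than 30 mm (distance of any of cup, tape, bottle_a, bottle_b, glue, funnel, pencup from where it was at the start of the episode above 0.03 m).
It also fails if it takes over 42 s, if anything falls off the work surface, if the arm or the gripper's body presses on something with over 40 N, if the wrist force passes 120 N, or if a joint passes its speed limit or range.

## Working session

There is one attempt and no reset: what is moved stays moved. The work goes in short steps, Python scripts to look and compute and a shell command to move; the robot and the scene stay as the last step left them, time stands still between calls to the robot, and variables do not carry over. Pictures are saved under pics/ and viewed, about 8 in all and at most 12, crops included, and the job is handed in when it is done.

```bash
mkdir -p pics; cat > h.py <<'E'
from cell import *
import numpy as np, cv2
def ray(p,uv):
    u=cv2.undistortPoints(np.array([[uv]],float),np.array(p["intrinsics"]),np.array(p["dist_coeffs"]))[0,0]
    T=np.array(p["pose"]);return T[:3,3],T[:3,:3]@np.array([u[0],-u[1],-1])
def atz(p,uv,z):
    o,d=ray(p,uv);return o+d*(z-o[2])/d[2]
def proj(p,X):
    T=np.linalg.inv(np.array(p["pose"]));X=np.atleast_2d(X)@T[:3,:3].T+T[:3,3];X=X*[1,-1,-1]
    return cv2.projectPoints(X,np.zeros(3),np.zeros(3),np.array(p["intrinsics"]),np.array(p["dist_coeffs"]))[0][:,0]
def tri(ps,uvs):
    A=0;b=0
    for p,uv in zip(ps,uvs):
        o,d=ray(p,uv);d=d/np.linalg.norm(d);P=np.eye(3)-np.outer(d,d);A=A+P;b=b+P@o
    return np.linalg.solve(A,b)
E
python3 - <<'E'
from h import *
s=observe();print(s["time"],s["tcp_pos"],s["orientation"],s["force"])
Z=dict(rail_stop=.118,bolt_guide=.1165,board_push=.12,board=.1,home=.094,bolt_knob=.1625,stand=0,cup=.012,tape=0,bottle_a=0,glue=0,funnel=0,pencup=0)
for c in("top","side"):
    p=camera(c);cv2.imwrite(f"pics/{c}0.png",p["color"][:,:,::-1])
    print(c,np.round(p["pose"],2).tolist())
    for n,z in Z.items():
        for r in pinpoint(n,p)[:3]:
            uv=np.array(r["at"])[::-1]*[640,480]
            print(n,round(r["score"],2),uv.round(),atz(p,uv,z).round(3))
E
```

```text
0.0 [ 0.23664864 -0.57791336  0.23043559] [-3.08070383e+00 -6.06542033e-01  5.98597183e-04] [-0.55478581 -0.19337035  0.09728888]
top [[-0.0, 0.99, -0.11, 0.39], [-1.0, -0.0, 0.0, -0.13], [0.0, 0.11, 0.99, 1.11], [0.0, 0.0, 0.0, 1.0]]
rail_stop 0.57 [358. 207.] [ 0.574 -0.229  0.118]
rail_stop 0.41 [294. 218.] [ 0.551 -0.082  0.118]
bolt_guide 0.65 [279. 253.] [ 0.47  -0.048  0.117]
board_push 0.69 [195. 216.] [0.555 0.141 0.12 ]
board_push 0.64 [160. 324.] [0.315 0.212 0.12 ]
board_push 0.58 [386. 336.] [ 0.286 -0.285  0.12 ]
board 0.85 [151. 304.] [0.357 0.24  0.1  ]
board 0.57 [234. 215.] [0.561 0.057 0.1  ]
board 0.37 [475. 280.] [ 0.41  -0.493  0.1  ]
home 0.77 [288. 215.] [ 0.561 -0.067  0.094]
home 0.68 [296. 218.] [ 0.555 -0.086  0.094]
bolt_knob 0.57 [273. 265.] [ 0.441 -0.04   0.162]
stand 0.97 [267. 222.] [ 0.56  -0.007  0.   ]
cup 0.85 [295. 216.] [ 0.571 -0.08   0.012]
tape 0.87 [224. 290.] [0.388 0.099 0.   ]
bottle_a 0.81 [263. 163.] [0.712 0.004 0.   ]
bottle_a 0.57 [308. 159.] [ 0.723 -0.112  0.   ]
bottle_a 0.49 [471. 284.] [ 0.4   -0.518  0.   ]
glue 0.51 [334. 274
[... 729 characters left out ...]
189 -0.145  0.1  ]
board 0.66 [228. 415.] [0.296 0.314 0.1  ]
home 0.6 [289. 252.] [ 0.557 -0.071  0.094]
bolt_knob 0.82 [318. 257.] [ 0.437 -0.043  0.162]
bolt_knob 0.55 [289. 357.] [0.278 0.187 0.162]
bolt_knob 0.22 [215. 287.] [0.511 0.165 0.162]
stand 0.76 [270. 295.] [ 0.558 -0.01   0.   ]
cup 0.51 [294. 274.] [ 0.564 -0.092  0.012]
cup 0.49 [286. 358.] [0.382 0.104 0.012]
tape 0.55 [287. 358.] [0.388 0.096 0.   ]
bottle_a 0.86 [262. 247.] [ 0.709 -0.114  0.   ]
bottle_a 0.79 [224. 266.] [0.719 0.001 0.   ]
glue 0.82 [362. 291.] [ 0.417 -0.171  0.   ]
funnel 0.69 [163. 304.] [0.708 0.186 0.   ]
pencup 0.65 [455. 234.] [ 0.392 -0.514  0.   ]
pencup 0.17 [316. 259.] [ 0.578 -0.181  0.   ]
```

View pics/top0.png

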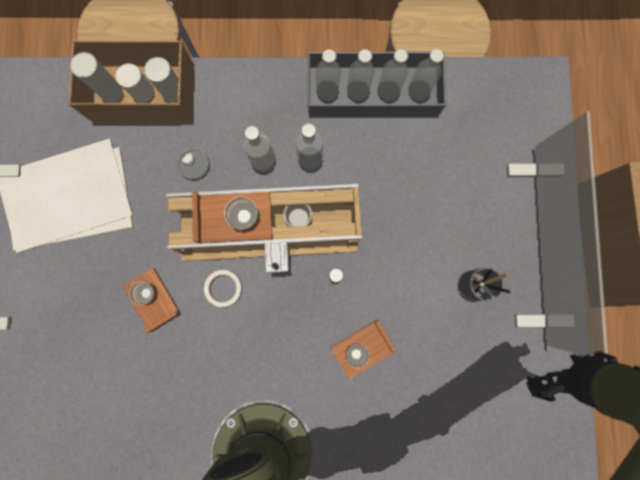

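View pics/side0.png

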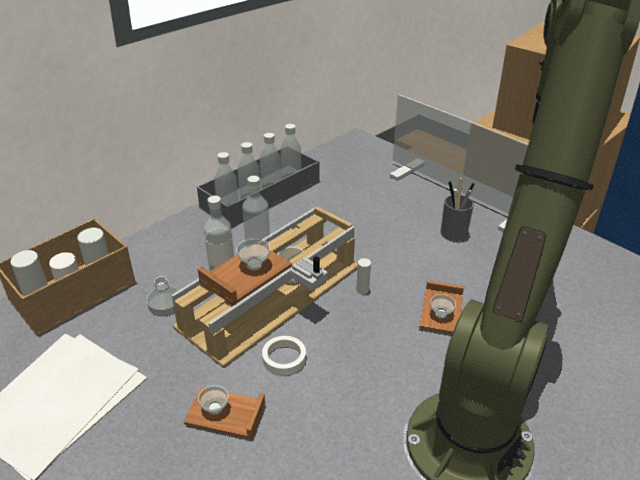

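The top view shows the stand at about (265,220) with its stop at the right end (358,212). Board candidates are the one on the rails at (234,215), and smaller ones lying on the table at (151,300) and (363,349). The description points to the one on the rails. Next I fit the stand pose and check it in a crop with an overlay.

```bash
cat > fit.py <<'E'
from h import *
from scipy.optimize import least_squares
M=dict(rail_stop=[0,-.214,.118],bolt_guide=[-.095,-.025,.1165],home=[0,-.06,.094],stand=[0,0,0])
ps={c:camera(c) for c in("top","side")}
g=np.array([.558,-.009,.06])
def W(v,q):
    q=np.atleast_2d(q);c,s=np.cos(v[2]),np.sin(v[2])
    return np.c_[v[0]+c*q[:,0]-s*q[:,1],v[1]+s*q[:,0]+c*q[:,1],q[:,2]]
def near(n,p,X):
    t=proj(p,X)[0];L=[np.array(r["at"])[::-1]*[640,480] for r in pinpoint(n,p)]
    L=[u for u in L if np.linalg.norm(u-t)<15]
    return min(L,key=lambda u:np.linalg.norm(u-t)) if L else None
obs=[(p,q,near(n,p,W(g,q)),n) for p in ps.values() for n,q in M.items()]
obs=[o for o in obs if o[2] is not None]
by=np.mean([.144])
def f(v):
    e=[proj(p,W(v,q))[0]-u for p,q,u,n in obs]
    e+=[proj(p,W(v,[0,v[3],.12]))[0]-u for p,u in bp]+[proj(p,W(v,[0,v[3]-.085,.1]))[0]-u for p,u in bb]+[proj(p,W(v,[-.118+v[4],-.025,.1625]))[0]-u for p,u in kn]
    return np.ravel(e)
bp=[(p,near("board_push",p,W(g,[0,.151,.12]))) for p in ps.values()]
bb=[(p,near("board",p,W(g,[0,.066,.1]))) for p in ps.values()]
kn=[(p,near("bolt_knob",p,W(g,[-.118,-.025,.1625]))) for p in ps.values()]
bp,bb,kn=[[o for o in L if o[1] is not None] for L in(bp,bb,kn)]
r=least_squares(f,[*g,.151,0],loss="soft_l1");v=r.x
print("stand x,y,yaw, boardface y, bolt:",v.round(4));print(f(v).reshape(-1,2).round(1).tolist())
im=[]
for c,p in ps.items():
    S=4;I=cv2.resize(p["color"][:,:,::-1],None,fx=S,fy=S,interpolation=cv2.INTER_CUBIC)
    def line(q,col): cv2.polylines(I,[np.int32((proj(p,W(v,q))+.5)*S)],True,col,1)
    for s in(-1,1): line([[s*.0625,-.22,.112],[s*.0625,.22,.112]],(0,255,0))
    line([[-.0625,-.22,.118],[.0625,-.22,.118],[.0625,-.208,.118],[-.0625,-.208,.118]],(255,255,0))
    b=v[3];line([[-.055,b,.146],[.055,b,.146],[.055,b,.108],[-.055,b,.108]],(255,0,0));line([[-.055,b-.17,.12],[.055,b-.17,.12],[.055,b,.12],[-.055,b,.12]],(255,0,255))
    line([[-.128,-.05,.1165],[-.062,-.05,.1165],[-.062,0,.1165],[-.128,0,.1165]],(0,255,255));line([[-.118+v[4],-.025,.1265],[-.118+v[4],-.025,.1625]],(0,0,255))
    x,y=proj(p,W(v,[0,0,.1]))[0];x,y=int(x*S),int(y*S);im.append(I[y-290:y+290,x-390:x+390])
cv2.imwrite("pics/ot.png",im[0]);cv2.imwrite("pics/os.png",im[1])
E
python3 fit.py
```

```text
stand x,y,yaw, boardface y, bolt: [ 0.5599 -0.0137  0.0611  0.1524 -0.0016]
[[-2.8, 0.8], [-2.8, -0.8], [1.8, 1.2], [0.0, 1.5], [0.1, -0.5], [0.3, -5.2], [-4.0, -1.5], [-0.4, -2.6], [-0.9, 0.0], [0.9, -1.3], [-1.6, 0.6], [0.4, -0.6], [-0.3, -0.3], [0.6, -0.3]]
```

View pics/ot.png

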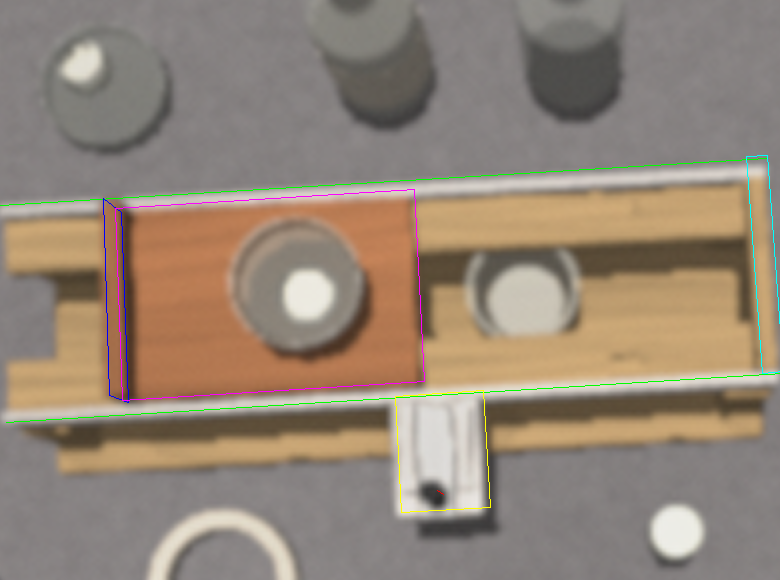

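View pics/os.png

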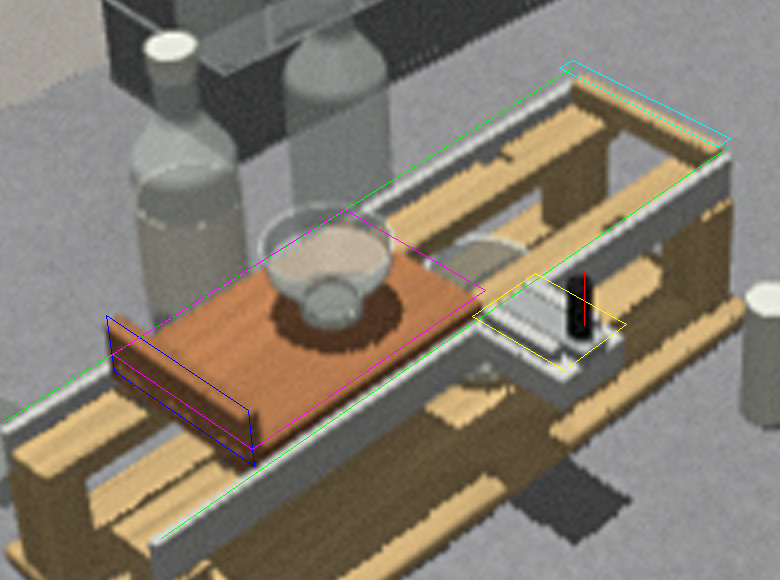

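Both overlays match to within about 2 px (≈3 mm), and the on-rail board fits the 110 x 170 mm outline, so that is the one. About 127 mm of travel remains. Now I shut the fingers, lift, align with the stand and swing over.

```bash
python3 -m creep '[-1,0,0,-0.4,0.82,-1,0,0,-0.4,0.82,-1,0,0,-0.4,0.82,-1,0,0,-0.4,0.82,-1,0,0,-0.4,0.82,-1,0.6,-0.7,0,0,-1,0.6,-0.7,0,0,-1,0.6,-0.7,0,0,-1,0.6,-0.7,0,0,-1,0.6,-0.7,0,0,-1,0.6,-0.7,0,0,-1,0.6,-0.7,0,0,-1,0.6,-0.7,0,0,-1,0.6,-0.7,0,0,-1,0.6,-0.7,0,0]'
```

```text
time: 3.7
tcp_pos: [0.4602, -0.283, 0.3115]
orientation: [3.14, 0.095, 0.0]
force: [-0.0, -0.2, -0.6]
gripper_width: -0.0001
```

```bash
cat > rel.py <<'E'
from h import *
from scipy.spatial.transform import Rotation as R
s=observe();v=[.5599,-.0117,.0611];d=np.array(s["tcp_pos"])-[v[0],v[1],0];c,n=np.cos(v[2]),np.sin(v[2])
x=R.from_rotvec(s["orientation"]).as_matrix()
print("t",round(s["time"],2),"stand frame",np.round([c*d[0]+n*d[1],-n*d[0]+c*d[1],d[2]],4),"yaw",np.arctan2(x[1,0],x[0,0]).round(4),"toolz",x[:,2].round(3),"F",np.round(s["force"],1),"w",round(s["gripper_width"],3))
E
python3 rel.py
```

```text
t 3.7 stand frame [-0.1161 -0.2647  0.3115] yaw 0.0607 toolz [ 0. -0. -1.] F [-0.  -0.2 -0.6] w -0.0
```

```bash
python3 -m creep '[-1,0.22,-0.92,0,0,-1,0.22,-0.92,0,0,-1,0.22,-0.92,0,0,-1,0.22,-0.92,0,0,-1,0.22,-0.92,0,0,-1,0.22,-0.92,0,0,-1,0.22,-0.92,0,0,-1,0.22,-0.92,0,0,-1,0.22,-0.92,0,0,-1,0.22,-0.92,0,0,-1,0.22,-0.92,0,0,-1,0.22,-0.92,0,0,-1,0.22,-0.92,0,0,-1,0,0,0,0,-1,0,0,0,0]'; python3 rel.py
```

```text
time: 5.2
tcp_pos: [0.5443, 0.201, 0.311]
orientation: [3.14, 0.099, -0.001]
force: [-0.1, 0.2, 0.5]
gripper_width: 0.0001
t 5.2 stand frame [-0.0025  0.2132  0.311 ] yaw 0.0628 toolz [-0.001 -0.    -1.   ] F [-0.1  0.2  0.5] w 0.0
```

```bash
python3 -m creep '[-1,0,0,0.8,0,-1,0.06,0,0.8,0,-1,0,0,0.8,0,-1,0,0,0.8,0,-1,0,0,0.8,0,-1,0,0,0.8,0,-1,0,0,0,0,-1,0,0,0,0]'; python3 rel.py; python3 - <<'E'
from h import *
p=camera("side");cv2.imwrite("pics/s1.png",cv2.resize(p["color"][180:400,100:400,::-1],None,fx=2.6,fy=2.6,interpolation=cv2.INTER_CUBIC))
E
```

```text
time: 6.0
tcp_pos: [0.5473, 0.1991, 0.1198]
orientation: [3.14, 0.093, -0.001]
force: [0.2, -0.5, 1.2]
gripper_width: -0.0002
t 6.0 stand frame [0.0003 0.2112 0.1198] yaw 0.0593 toolz [-0.    -0.001 -1.   ] F [ 0.2 -0.5  1.2] w -0.0
```

View pics/s1.png

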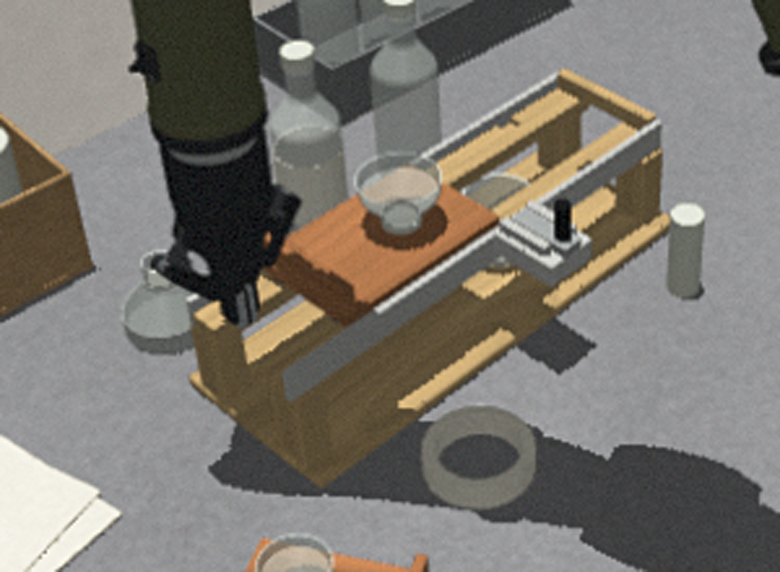

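The shut fingers stand mid-rail, just behind the batten face, and tip height is fine. Now I push: approach, then about 100 mm of travel.

```bash
python3 -m creep '[-1,0,0.5,0,0,-1,0,0.3,0,0,-1,0,0.2,0,0,-1,0,0.15,0,0,-1,0,0.15,0,0,-1,0,0.15,0,0,-1,0,0.15,0,0,-1,0,0.15,0,0,-1,0,0.15,0,0,-1,0,0.15,0,0,-1,0,0.15,0,0,-1,0,0.15,0,0,-1,0,0.15,0,0,-1,0,0.15,0,0,-1,0,0.15,0,0,-1,0,0.15,0,0]'; python3 rel.py
```

```text
time: 7.65
tcp_pos: [0.5548, 0.0849, 0.1203]
orientation: [-3.137, -0.099, -0.004]
force: [0.3, 5.7, 4.9]
gripper_width: 0.0002
t 7.65 stand frame [0.0009 0.0967 0.1203] yaw 0.0629 toolz [ 0.002  0.003 -1.   ] F [0.3 5.7 4.9] w 0.0
```

```bash
python3 -m creep '[-1,0,0.12,0,0,-1,0,0.12,0,0,-1,0,0.12,0,0,-1,0,0.12,0,0,-1,0,0.12,0,0,-1,0,0.12,0,0,-1,0,0.12,0,0,-1,0,0.06,0,0]'; python3 rel.py;  python3 - <<'E'
from h import *
ps=[camera("side"),camera("top")]
for p in ps:
  for n,z in(("board_push",.12),("board",.1)):
    for r in pinpoint(n,p)[:2]:
        u=np.array(r["at"])[::-1]*[640,480];w=atz(p,u,z);print(n,round(r["score"],2),w.round(3),"stand y",((w[1]+.0117)*.998-(w[0]-.5599)*.0611).round(4))
cv2.imwrite("pics/s2.png",cv2.resize(ps[0]["color"][180:400,100:400,::-1],None,fx=2.6,fy=2.6,interpolation=cv2.INTER_CUBIC))
E
```

```text
time: 8.45
tcp_pos: [0.5569, 0.0479, 0.12]
orientation: [-3.138, -0.097, -0.002]
force: [0.3, 5.8, 3.5]
gripper_width: -0.0
t 8.45 stand frame [0.0006 0.0597 0.12  ] yaw 0.0619 toolz [ 0.002  0.002 -1.   ] F [0.3 5.8 3.5] w -0.0
board_push 0.93 [0.557 0.031 0.12 ] stand y 0.0428
board_push 0.66 [0.243 0.285 0.12 ] stand y 0.3158
board 0.98 [0.296 0.319 0.1  ] stand y 0.346
board 0.61 [ 0.556 -0.052  0.1  ] stand y -0.0404
board_push 0.66 [0.317 0.212 0.12 ] stand y 0.238
board_push 0.59 [0.56 0.03 0.12] stand y 0.0419
board 0.98 [ 0.26  -0.229  0.1  ] stand y -0.199
board 0.9 [0.362 0.24  0.1  ] stand y 0.2635
```

View pics/s2.png

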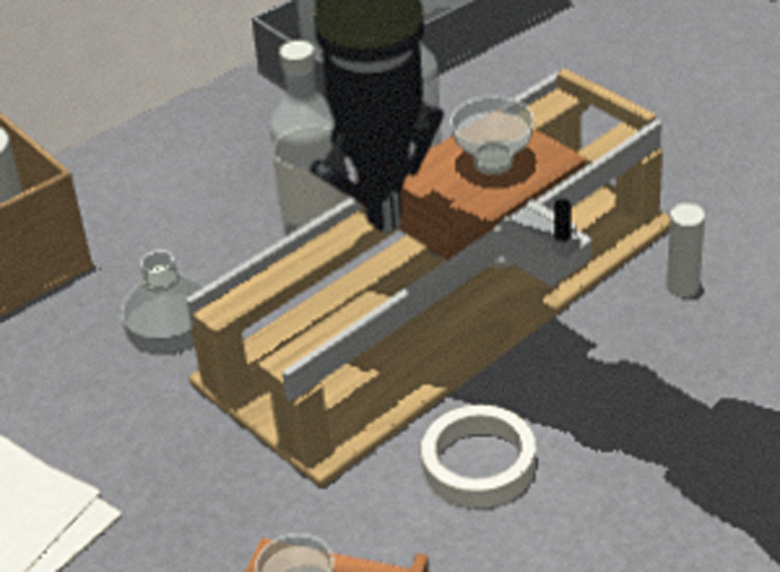

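Board slides cleanly (face at stand y ≈ 43 mm, drop at 25 mm). Now small steps.

```bash
python3 -m creep '[-1,0,0.1,0,0,-1,0,0.1,0,0,-1,0,0.06,0,0,-1,0,0.05,0,0]'; python3 rel.py; python3 -m creep '[-1,0,0.05,0,0]'; python3 rel.py;python3 -m creep '[-1,0,0.05,0,0]'; python3 rel.py
```

```text
time: 9.15
tcp_pos: [0.5569, 0.0344, 0.1193]
orientation: [-3.14, -0.096, 0.0]
force: [-0.3, 5.1, 3.1]
gripper_width: 0.0003
t 9.15 stand frame [-1.000e-04  4.620e-02  1.193e-01] yaw 0.0611 toolz [-0.  0. -1.] F [-0.3  5.1  3.1] w 0.0
time: 9.25
tcp_pos: [0.5571, 0.0323, 0.1192]
orientation: [-3.14, -0.096, 0.0]
force: [-0.4, 3.8, 2.0]
gripper_width: -0.0003
t 9.25 stand frame [-0.0002  0.0441  0.1192] yaw 0.061 toolz [-0.  0. -1.] F [-0.4  3.8  2. ] w -0.0
time: 9.35
tcp_pos: [0.5571, 0.0296, 0.119]
orientation: [3.14, 0.095, -0.001]
force: [-0.3, 4.0, 1.9]
gripper_width: -0.0002
t 9.35 stand frame [-0.0003  0.0414  0.119 ] yaw 0.0605 toolz [-0.001 -0.001 -1.   ] F [-0.3  4.   1.9] w -0.0
```

```bash
for i in 1 2; do python3 -m creep '[-1,0,0.04,0,0]'>/dev/null; python3 rel.py; done; python3 -m creep '[-1,0,0.04,0,0]'>/dev/null; python3 rel.py
```

```text
t 9.45 stand frame [-0.0003  0.04    0.119 ] yaw 0.0605 toolz [-0.001 -0.    -1.   ] F [-0.4  4.   2.2] w 0.0
t 9.55 stand frame [-0.0003  0.0385  0.1191] yaw 0.0606 toolz [-0.001 -0.    -1.   ] F [0.6 3.6 1.4] w -0.0
t 9.65 stand frame [-0.0003  0.0374  0.1191] yaw 0.0608 toolz [-0.001  0.    -1.   ] F [-1.   6.7  1. ] w 0.0
```

```bash
python3 -m creep '[-1,0,0.03,0,0]'>/dev/null; python3 rel.py;  python3 -m creep '[-1,0,0.03,0,0]'>/dev/null; python3 rel.py
```

```text
t 9.75 stand frame [-0.0003  0.0374  0.1191] yaw 0.0616 toolz [-0.001  0.002 -1.   ] F [-1.4  9.5  0.1] w -0.0
t 9.85 stand frame [-0.0003  0.0373  0.1191] yaw 0.0625 toolz [-0.001  0.003 -1.   ] F [-1.2 12.5 -0.2] w 0.0
```

Force climbs to 12 N with no motion, so the feet look to be in the notches. I back off, lift and check.

```bash
python3 -m creep '[-1,0,-0.5,0,0,-1,0,-0.6,0,0,-1,0,0,-0.8,0,-1,0,0,-0.8,0,-1,0,0,-0.8,0,-1,-1,0,-0.4,0,-1,-1,0,0,0,-1,-1,0,0,0,-1,-1,0,0,0,-1,-0.7,0,0,0,-1,0,0,0,0]'; python3 rel.py; cat > look.py <<'E'
from h import *
import sys
ps=[camera("side"),camera("top")];v=(.5599,-.0117,.0611)
for p in ps:
  for n,z in(("board_push",.114),("board",.094),("bolt_knob",.1625),("home",.094)):
    for r in pinpoint(n,p)[:3]:
        u=np.array(r["at"])[::-1]*[640,480];w=atz(p,u,z)
        if abs(w[0]-.5)<.12: print(n,round(r["score"],2),"stand",((w[0]-v[0])*.998+(w[1]-v[1])*.0611).round(4),((w[1]-v[1])*.998-(w[0]-v[0])*.0611).round(4))
cv2.imwrite(sys.argv[1],cv2.resize(ps[0]["color"][190:340,190:390,::-1],None,fx=4,fy=4,interpolation=cv2.INTER_CUBIC))
E
python3 look.py pics/s3.png
```

```text
time: 10.95
tcp_pos: [0.3636, 0.0538, 0.2311]
orientation: [3.137, 0.094, -0.004]
force: [0.6, -0.1, 0.4]
gripper_width: -0.0002
t 10.95 stand frame [-0.192   0.0773  0.2311] yaw 0.0597 toolz [-0.002 -0.003 -1.   ] F [ 0.6 -0.1  0.4] w -0.0
board_push 0.84 stand -0.0003 0.0169
board 0.86 stand -0.0072 -0.0532
bolt_knob 0.63 stand -0.1244 -0.0234
board_push 0.89 stand -0.0027 0.0213
board 0.83 stand -0.0012 -0.0653
bolt_knob 0.63 stand -0.1223 -0.0172
```

View pics/s3.png

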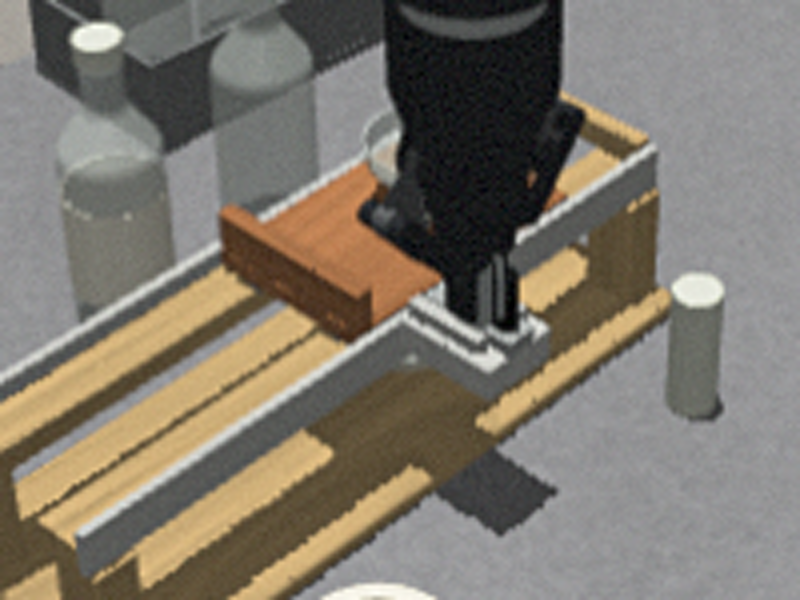

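The batten face now sits lower between the cheeks, so the board has dropped in, with the face at stand y ≈ 20 mm. Next I position behind the knob.

```bash
python3 -m creep '[-1,0,0.82,0,0,-1,0,0.82,0,0,-1,0,0.82,0,0,-1,0,0,0.74,0,-1,0,0,0.74,0,-1,0,0,0.74,0,-1,0,0,0,0]'; python3 rel.py; python3 look.py pics/s4.png; python3 - <<'E'
from h import *
p=camera("top");cv2.imwrite("pics/t4.png",cv2.resize(p["color"][170:320,180:380,::-1],None,fx=4,fy=4,interpolation=cv2.INTER_CUBIC))
E
```

```text
time: 12.15
tcp_pos: [0.3715, -0.0426, 0.1401]
orientation: [-3.139, -0.096, 0.009]
force: [-0.0, -0.2, 0.4]
gripper_width: 0.0
t 12.15 stand frame [-0.1899 -0.0193  0.1401] yaw 0.0611 toolz [-0.006  0.001 -1.   ] F [-0.  -0.2  0.4] w 0.0
board 0.61 stand 0.0055 -0.0648
bolt_knob 0.61 stand -0.1235 -0.0173
board_push 0.89 stand -0.001 0.0215
board 0.58 stand -0.0003 -0.0711
bolt_knob 0.44 stand -0.1239 -0.0282
bolt_knob 0.43 stand -0.1021 -0.0351
```

View pics/s4.png

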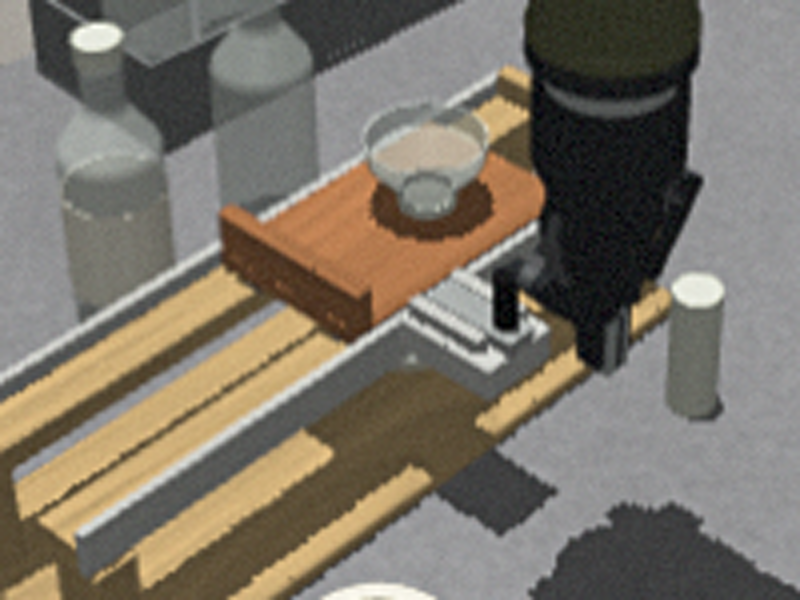

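The fingers are behind the knob, seen at crop (507,295). The board is clearly seated, flush between the cheeks. Now I push the bolt.

```bash
python3 -m creep '[-1,0.5,0.1,0,0,-1,0.5,0,0,0,-1,0.2,0,0,0,-1,0.2,0,0,0,-1,0.2,0,0,0,-1,0.2,0,0,0,-1,0.2,0,0,0]'; python3 rel.py; python3 -m creep '[-1,0.2,0,0,0,-1,0.15,0,0,0]' >/dev/null; python3 rel.py
```

```text
time: 13.4
tcp_pos: [0.4535, -0.042, 0.1423]
orientation: [3.14, 0.095, -0.001]
force: [-1.8, -1.7, -0.7]
gripper_width: -0.0001
t 13.4 stand frame [-0.1081 -0.0237  0.1423] yaw 0.0607 toolz [-0.001 -0.    -1.   ] F [-1.8 -1.7 -0.7] w -0.0
t 13.6 stand frame [-0.0949 -0.0237  0.1422] yaw 0.0605 toolz [-0.003 -0.    -1.   ] F [-19.3  -1.1  14.2] w 0.0
```

Force rose to 19 N at about the expected end of travel. I back off and look.

```bash
python3 -m creep '[-1,-0.5,0,0,0,-1,-0.9,0,0,0,-1,-0.9,0,0,0,-1,0,0,-0.8,0,-1,0,0,-0.8,0,-1,0,0,-0.8,0,-1,0,0.6,-0.5,0,-1,0,0.9,0,0,-1,0,0.9,0,0,-1,0,0.9,0,0,-1,0,0.9,0,0,-1,0,0,0,0]'; python3 rel.py; python3 look.py pics/s5.png
```

```text
time: 14.8
tcp_pos: [0.3863, -0.2191, 0.2585]
orientation: [3.138, 0.086, 0.002]
force: [0.0, 0.3, 0.2]
gripper_width: 0.0001
t 14.8 stand frame [-0.1859 -0.1965  0.2585] yaw 0.0548 toolz [ 0.001 -0.002 -1.   ] F [0.  0.3 0.2] w 0.0
board_push 0.93 stand -0.0054 0.0209
board 0.82 stand -0.002 -0.0614
bolt_knob 0.67 stand -0.085 -0.0193
home 0.34 stand -0.0837 0.0744
board_push 0.7 stand -0.0031 0.025
board 0.77 stand -0.0005 -0.0638
bolt_knob 0.62 stand -0.0761 -0.0261
home 0.49 stand -0.0131 -0.0164
```

View pics/s5.png

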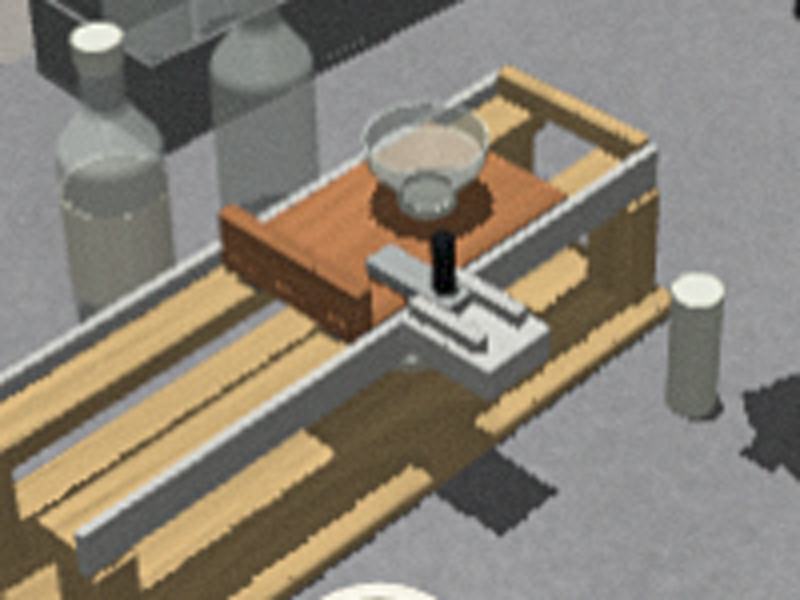

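```bash
python3 - <<'E'
from h import *
P=[];U=[];v=(.5599,-.0117,.0611)
for c in("side","top"):
    p=camera(c);r=pinpoint("bolt_knob",p)[0];P.append(p);U.append(np.array(r["at"])[::-1]*[640,480])
    for j in(.030,.036,.045):
        x=-.118+j;X=[v[0]+.998*x+.0611*.025,v[1]+.0611*x-.025*.998,.1625];print(c,j,proj(p,X)[0].round(1),U[-1].round(1))
w=tri(P,U);print(w.round(4),"stand x",((w[0]-v[0])*.998+(w[1]-v[1])*.0611).round(4))
p=P[0];x,y=275,235
cv2.imwrite("pics/f.png",cv2.resize(np.hstack([p["color"][225:285,270:340],P[1]["color"][220:280,245:315]])[:,:,::-1],None,fx=5.5,fy=5.5,interpolation=cv2.INTER_CUBIC))
E
python3 rel.py
```

```text
side 0.03 [305.1 249.5] [301.6 249.8]
side 0.036 [303.  248.4] [301.6 249.8]
side 0.045 [299.9 246.6] [301.6 249.8]
top 0.03 [274.1 249.9] [273.4 244.3]
top 0.036 [273.9 247.1] [273.4 244.3]
top 0.045 [273.7 243. ] [273.4 244.3]
[ 0.4852 -0.0408  0.1563] stand x -0.0763
t 15.5 stand frame [-0.186  -0.1914  0.2585] yaw 0.061 toolz [ 0. -0. -1.] F [-0.7 -0.1  0.3] w 0.0
```

View pics/f.png

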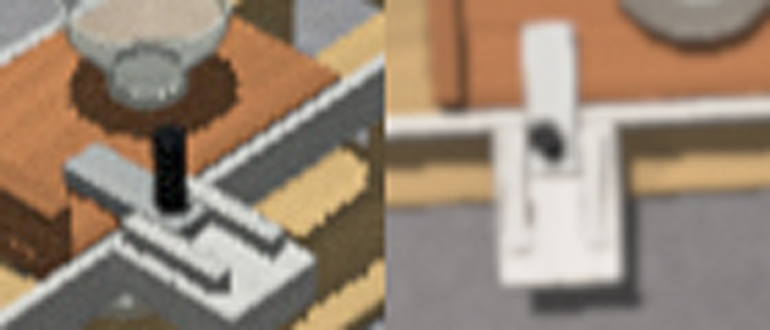

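```bash
python3 -c "
from cell import *
print(sign_off())"
```

```text
the job is handed in; nothing more can be done
None
```

The job is handed in, with no verdict reported. By my checks, the board has dropped into its notches and the bolt is across its edge. The run used about 15.5 s of the 42 s allowed.

- **Board:** I pushed it about 127 mm along the rails with shut fingertips, at roughly 4–6 N. It then stopped against the notches and the force rose to 12 N with no further motion. The last pictures put its centre at stand y ≈ -61 to -64 mm, and it looks level and seated between the cheeks.
- **Bolt:** I pushed the knob until the force rose to 19 N at about the expected end of travel. Triangulation gives about 42 mm of travel, and the bar visibly covers the board's edge.
- **Hand:** It is clear of everything, with the force reading near zero. In the last views the bottles, cup, glue stick and tape look undisturbed; I did not check them by measurement.

**Disagreements:**
- For the bolt, the side view alone gave about 33 mm of travel, below the 36 mm needed, while the top view gave about 42 mm. Their sight lines missed each other by about 6 mm in height. I trusted the triangulation and the hard stop.
- One earlier top-view reading put the board's centre at -71 mm, outside the allowed band. The other views after the drop put it between -53 and -65 mm.

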